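# Run down the last two wing nuts of a pressure canner

## Robot

A 7-joint arm with a two-finger parallel gripper is mounted at the origin on the work surface. World frame = base frame: x ahead of the robot, y to its left, z up, the work surface at z = 0. Lengths are in m, angles in rad, forces in N, time in s.
With the tool pointing down it reaches from about 0.425 to 0.825 m from the base axis. Payload 3.6 kg.
Tool frame: the origin (TCP) lies on the centre line of the jaws, within the pads' length; the fingertips stand 17 mm ahead of it and the grasp point (between the pads) lies 2 mm behind it; z points along the fingers, y is the line along which they close (so a half turn about z gives the same grasp; the last joint's range is limited). The gripper opens to 93 mm and grips with 3 to 60 N. Pads are 15 mm wide; open, the fingers measure 128 mm over their backs; the gripper's body (75 mm by 188 mm) begins 65 mm behind the grasp point.
Start: joints at [-1.155, 0.615, -0.013, 1.423, 0.008, 1.103, -0.04], TCP at [0.278, 0.588, 0.236] pointing down, gripper open.
Joint ranges: [-3.12, 3.12], [-0.3, 2.06], [-1.34, 1.32], [0.26, 2.42], [-1.36, 4.5], [0.01, 1.98], [-2.84, 2.84]. Speed limits (rad/s): [2.79, 2.79, 3.14, 3.14, 3.14, 3.14, 3.14].

## Interface

Orientations are given as a rotation vector (axis times angle).
In Python, from cell import robot gives the robot as it stands. The module is installed in compiled form; this text tells all that it offers.
- The arm moves only by the tool send_rows, never from a script. Its argument "increments" is a list that holds one entry, the list of rows, each a list of 5 numbers: the gripper command: -1 is shut, 1 is fully open, values between are in proportion, then the shift along the tool's x, y, z in m, then the turn about the tool's z in rad. A call has 1 to 8 rows; each row shifts and turns the commanded pose from where the row before left it, along the tool's axes as they then stand; what a row does not reach is not made up. A row lasts 1/12 s, in which the tool goes at most 41.7 mm and 7.16 degrees, less where a joint would pass 70% of its speed; a pose out of reach is approached as far as the arm can. A call with a gripper value outside its range is refused whole. The fingers move at their own pace and stop on an object; the grip force is fixed at half the most. Time passes only in rows, so rows that do not move let the fingers close. It gives the time, the measured TCP pose, the force, the opening and the grip force at its end, in the units of the state.
- robot.get_obs(): the state, without advancing time (a new reading comes with each control period).
- robot.grab_frame(name): name is "scene" or "side" or "wrist"; returns the picture (480x640x3 uint8, red, green, blue); there is no depth.
- robot.camera_params(name): a dict with "intrinsics" (3x3 intrinsics, pixels), "R" (3x3) and "t" (3): a world point X has camera coordinates R X + t; the wrist camera has in their place "T_tool_cam" (4x4, takes a point from camera to tool coordinates, whose origin is the TCP and whose axes are the flange's). Camera axes: x right, y down, z forward; pixel columns grow to the right and rows downward; lengths in m; the calibration is good to about 2 mm. A picture is of the moment at which its call begins: read the wrist's pose just before it. camera_params takes no time and is no camera call.
- robot.sign_off(): hands the job in; it is judged then, once.
Trained networks look in the newest picture that a camera, given by its name, has taken for a name from the list of things; names that differ only in an ending like _2 or _b are one class to them, and where a whole thing is asked for, a point or a joint stands for the part that bears it (a point fixed in the world has none). Each returns a list of dicts, best first, with "score" (0 to 1); they miss things now and then, are a little off and sometimes report something else, mostly with a low value. They report only what shows in the picture. A call takes as long as a camera call.
- robot.outline_of(camera, label): "pixels" (480x640 bool, what is visible of it) and "at" ([row, column] in pixels, amid what is visible of it).
The state is a dict: "t": time; "joint_pos": joint angles; "joint_vel": joint speeds; "joint_torque": joint torques, N m; "ee_pos": TCP position; "orientation": TCP orientation; "force": force on the tool from outside, world axes, zero at the start; "torque": the same for the moment, N m; "finger_gap": finger opening in m; "grasp_force": force on a finger pad.
Only numpy, scipy, OpenCV 4.12 (cv2) and the standard library are available. Lean on these libraries where they do the work, as an engineer would, in place of code of your own. Each camera call takes 0.05 s, during which the arm holds its last target. There are 200 camera calls.

## Task

The pressure canner's lid is on and its front and back wing nuts are already tight, but the left and right ones, above the pot's loop handles, still stand loose on their bolts. Spin both down clockwise until they are fully home on the lid, pushing their wings round with repeated fingertip strokes and never pinching a wing. Leave the two tight nuts tight and the weight on its vent, and do not lift or shift anything else.

Things in the scene. Friction and masses are not known exactly. Their poses are not given: they have to be found in the camera images.
- canner: Fixed cast aluminium pressure canner: round pot 250 mm across, low lid, 315 mm over its lugs; origin under its centre, on the counter. Four wing nuts stand upright on bolts 140 mm from the centre: front at -x of this frame (nearest the robot), back at +x, left at +y, right at -y, the last two above the pot's black loop handles. The lugs they seat on are 185 mm above the counter, the bolts end at 212 mm.
- lid_top (a point): Centre of the lid, 207 mm above the counter; axes as the canner's. The lid falls to 193 mm height 85 mm from the centre, 183 mm at 105 mm and 180 mm at its rim (129 mm). A black bar handle, 128 mm long along y and 26 mm wide, crosses over the centre (top 242 mm high); a dial gauge 58 mm across stands 66 mm towards +x (top 240 mm).
- weight: Loose steel pressure weight, 28 mm across and 36 mm high with a black knob, 0.09 kg, sitting on the lid's vent pipe 66 mm from the centre towards -x of the canner; origin at its underside, 205 mm above the counter. It must stay on.
- nut_left_hub (a point): Centre of the underside of the left wing nut, on its bolt's axis; z up, its two wings run along +x and -x. Loose: it starts 2 to 4 mm too high. Black plastic hub 26 mm across at its foot, 18 mm high; wings 8 mm thick, each from the hub out to 37 mm from the axis (75 mm over both), slanting up outwards, between 8 and 34 mm above the underside.
- nut_right_hub (a point): Centre of the underside of the right wing nut, on its bolt's axis; z up, its two wings run along +x and -x. Loose: it starts 2 to 4 mm too high. Black plastic hub 26 mm across at its foot, 18 mm high; wings 8 mm thick, each from the hub out to 37 mm from the axis (75 mm over both), slanting up outwards, between 8 and 34 mm above the underside.
- nut_front_hub (a point): Centre of the underside of the front wing nut, on its bolt's axis; z up, its two wings run along +x and -x. Already tight. Black plastic hub 26 mm across at its foot, 18 mm high; wings 8 mm thick, each from the hub out to 37 mm from the axis (75 mm over both), slanting up outwards, between 8 and 34 mm above the underside.
- nut_back_hub (a point): Centre of the underside of the back wing nut, on its bolt's axis; z up, its two wings run along +x and -x. Already tight. Black plastic hub 26 mm across at its foot, 18 mm high; wings 8 mm thick, each from the hub out to 37 mm from the axis (75 mm over both), slanting up outwards, between 8 and 34 mm above the underside.
- nut_left (a joint): Angle in rad that the left wing nut is unscrewed: 0 = home, tight down on the lid's lug (a hard stop). It grows when the nut is turned counter-clockwise from above (right-hand thread), so tightening is clockwise from above. It starts 4 to 8 rad (0.6 to 1.3 turns) unscrewed; the nut sinks 3 mm a turn, turns very easily (about 0.5 N at the wing) and stays where it is left.
- nut_right (a joint): Angle in rad that the right wing nut is unscrewed: 0 = home, tight down on the lid's lug (a hard stop). It grows when the nut is turned counter-clockwise from above (right-hand thread), so tightening is clockwise from above. It starts 4 to 8 rad (0.6 to 1.3 turns) unscrewed; the nut sinks 3 mm a turn, turns very easily (about 0.5 N at the wing) and stays where it is left.
- nut_front (a joint): Angle in rad that the front wing nut is unscrewed: 0 = home, tight down on the lid's lug (a hard stop). It grows when the nut is turned counter-clockwise from above (right-hand thread), so tightening is clockwise from above. It starts at 0, tight; leave it so.
- nut_back (a joint): Angle in rad that the back wing nut is unscrewed: 0 = home, tight down on the lid's lug (a hard stop). It grows when the nut is turned counter-clockwise from above (right-hand thread), so tightening is clockwise from above. It starts at 0, tight; leave it so.
- jar_near: Glass mason jar with a steel band, 74 mm across, 98 mm high, 0.3 kg, standing beside the canner on the robot's side; origin under its centre. Bystander.
- jar_far: Glass mason jar with a steel band, 74 mm across, 127 mm high, 0.3 kg, standing beside the canner on the far side; origin under its centre. Bystander.
- band: Loose steel jar band, a ring 75 mm across and 16 mm high, lying beside the canner; origin under its centre. Bystander.
- funnel: Green canning funnel standing mouth down, 128 mm across, 75 mm high; origin under its centre. Bystander to the left.
- mug: Black mug, 84 mm across, 85 mm high, handle at its +y; origin under its centre. Bystander to the left.
- lifter: Jar lifter (tongs of steel rod with black grips), lying flat, 200 mm long along its x, 82 mm wide, 14 mm high; origin under its middle. Bystander to the right.
- spoon: Wooden spoon, 200 mm long, lying along its x; origin under its middle. Bystander to the right.

How it is judged:
At the end, for the whole second after the job is handed in: All four wing nuts are home (each within 0.25 rad, about 15 degrees, of its stop) and still, the weight sits on its vent within 12 mm of where it was, and every bystander within 30 mm of where it was (value of joint each of nut_left, nut_right, nut_front, nut_back below 0.25 rad and velocity of joint nut_left between -0.2 and 0.2 rad/s and velocity of joint nut_right between -0.2 and 0.2 rad/s and distance of weight from where it was at the start of the episode below 0.012 m and distance of each of jar_near, jar_far, band, funnel, mug, lifter, spoon from where it was at the start of the episode below 0.03 m); the robot touches nothing.
It fails at once if a wing was pinched: pressed on both its faces at once ((contact force between the fingers and nut_left_c3 above 2 N and contact force between the fingers and nut_left_c4 above 2 N) or (contact force between the fingers and nut_left_c5 above 2 N and contact force between the fingers and nut_left_c6 above 2 N) or (contact force between the fingers and nut_right_c3 above 2 N and contact force between the fingers and nut_right_c4 above 2 N) or (contact force between the fingers and nut_right_c5 above 2 N and contact force between the fingers and nut_right_c6 above 2 N)).
It fails at once if a tight wing nut was loosened (value of joint any of nut_front, nut_back above 0.3 rad).
It fails at once if the weight was lifted or knocked off its vent (distance of weight from where it was at the start of the episode above 0.02 m).
It fails at once if a bystander was lifted or shifted (distance of any of jar_near, jar_far, band, funnel, mug, lifter, spoon from where it was at the start of the episode above 0.04 m).
It also fails if it takes over 64 s, if anything falls off the work surface, if the arm or the gripper's body presses on something with over 40 N, if the wrist force passes 120 N, or if a joint passes its speed limit or range.

## Working session

There is one attempt and no reset: what is moved stays moved. The work goes in short steps, Python scripts to look and compute and a tool call to move; the robot and the scene stay as the last step left them, time stands still between calls to the robot, and variables do not carry over. Pictures are saved under pics/ and viewed, at most 10 in all, crops included, and the job is handed in when it is done.

Besides the shell and the picture viewer there is one more tool, called after ">>>" as name(argument=value, ...) on one line, values as JSON. send_rows: Moves the arm, as the interface text tells. Its arguments: {"type":"object","properties":{"increments":{"type":"array","items":{"type":"array","items":{"type":"array","items":{"type":"number"}}}}},"required":["increments"]}

```bash
mkdir -p pics
python3 - <<'E'
from cell import robot
import cv2,numpy as np
for n in ["scene","side"]:
    im=robot.grab_frame(n); cv2.imwrite(f"pics/{n}0.png",im[:,:,::-1])
    p=robot.camera_params(n); print(n,np.round(p["intrinsics"],1).tolist(),np.round(p["R"],3).tolist(),np.round(p["t"],3).tolist())
    for l in ["canner","weight","nut_left_hub"]:
        for d in robot.outline_of(n,l)[:5]: print(l,round(d["score"],2),d["at"],d["pixels"].sum())
print(robot.camera_params("wrist"))
o=robot.get_obs();print(o["t"],o["ee_pos"],o["orientation"],o["finger_gap"])
E
```

```text
scene [[509.1, 0.0, 314.7], [0.0, 509.1, 231.6], [0.0, 0.0, 1.0]] [[-0.849, 0.528, 0.023], [0.271, 0.472, -0.838], [-0.453, -0.706, -0.544]] [0.475, -0.039, 1.661]
canner 0.67 [251.4, 329.2] 10719
canner 0.23 [208.9, 374.9] 87
weight 0.48 [206.0, 352.1] 146
nut_left_hub 0.54 [246.1, 357.1] 232
side [[447.6, 0.0, 319.0], [0.0, 447.6, 240.9], [0.0, 0.0, 1.0]] [[0.99, -0.142, -0.012], [-0.096, -0.608, -0.788], [0.105, 0.781, -0.616]] [-0.566, 0.178, 1.209]
canner 0.83 [246.0, 313.2] 10184
weight 0.7 [179.7, 312.4] 421
weight 0.51 [211.3, 285.9] 127
weight 0.28 [247.9, 313.6] 165
{'intrinsics': array([[353.07795261,   0.        , 326.98847814],
       [  0.        , 353.07795261, 238.01906376],
       [  0.        ,   0.        ,   1.        ]]), 'T_tool_cam': array([[-6.05999220e-05, -9.68763844e-01, -2.47985101e-01,
         6.82190730e-02],
       [ 9.99999909e-01,  4.57651916e-05, -4.23152758e-04,
        -4.01538437e-04],
       [ 4.21284178e-04, -2.47985104e-01,  9.68763754e-01,
        -1.49354383e-01],
       [ 0.00000000e+00,  0.00000000e+00,  0.00000000e+00,
         1.00000000e+00]])}
0.4 [0.27784038 0.58747194 0.23547711] [-6.88241926e-01 -3.06516591e+00  6.54000891e-04] 0.0925928380120171
```

View pics/scene0.png

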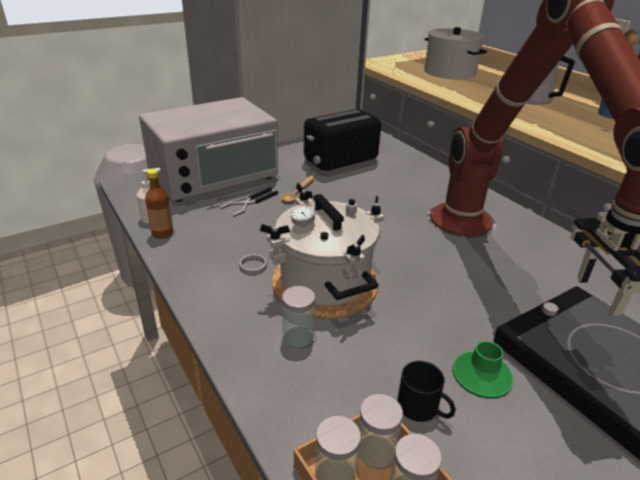

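View pics/side0.png

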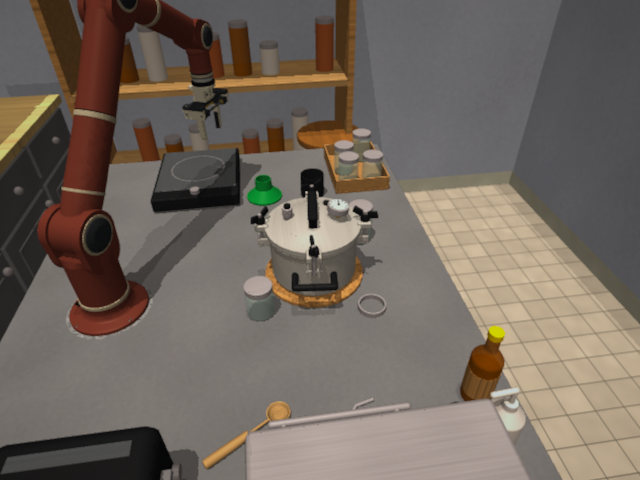

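The scene shows the left nut at about (357,250), front (375,210), back (272,235), right (305,198) and the weight at (352,206). The side view shows the right nut at (313,247), front (260,217), back (367,214) and the weight at (287,211).

```bash
cat > h.py <<'E'
from cell import robot
import cv2,numpy as np
from scipy.spatial.transform import Rotation as Ro
def cam(n,o=None):
    p=robot.camera_params(n)
    if n!="wrist": return p["intrinsics"],p["R"],p["t"]
    o=o or robot.get_obs(); T=np.eye(4);T[:3,:3]=Ro.from_rotvec(o["orientation"]).as_matrix();T[:3,3]=o["ee_pos"]
    W=np.linalg.inv(T@p["T_tool_cam"]); return p["intrinsics"],W[:3,:3],W[:3,3]
def ray(c,u,v,z):
    K,R,t=c; d=R.T@np.linalg.solve(K,[u,v,1]); C=-R.T@t; return C+d*(z-C[2])/d[2]
def proj(c,X):
    K,R,t=c; q=K@(R@np.asarray(X)+t); return q[:2]/q[2]
E
python3 - <<'E'
from h import *
s=cam("scene");d=cam("side")
for n,c,uv,z in [("L",s,(357,250),.21),("F",s,(375,210),.21),("B",s,(272,235),.21),("R",s,(305,198),.21),("W",s,(352,206),.23),
 ("R",d,(313,247),.21),("F",d,(260,217),.21),("B",d,(367,214),.21),("W",d,(287,211),.23)]: print(n,np.round(ray(c,*uv,z),3))
print(Ro.from_rotvec(robot.get_obs()["orientation"]).as_matrix().round(3))
E
```

```text
L [0.583 0.208 0.21 ]
F [0.44  0.087 0.21 ]
B [0.719 0.06  0.21 ]
R [ 0.562 -0.053  0.21 ]
W [0.5  0.07 0.23]
R [ 0.547 -0.09   0.21 ]
F [0.427 0.056 0.21 ]
B [0.705 0.025 0.21 ]
W [0.497 0.043 0.23 ]
[[-0.904  0.428 -0.   ]
 [ 0.428  0.904 -0.   ]
 [ 0.    -0.    -1.   ]]
```

>>> send_rows(increments=[[[0.0,0,0,-0.04,-0.11],[0.0,0,0,-0.04,-0.11],[0.0,0,0,-0.04,-0.11],[0.0,0,0,-0.04,-0.11],[0.0,0,0,-0.025,0],[0.0,-0.015,-0.036,0,0],[0.0,-0.015,-0.036,0,0],[0.0,-0.015,-0.036,0,0]]])

```text
t: 1.07
ee_pos: [0.3229, 0.4786, 0.4209]
orientation: [0.0, 3.141, 0.001]
force: [0.2, 0.3, 0.3]
finger_gap: 0.0476
grasp_force: 0.0
```

>>> send_rows(increments=[[[0.0,-0.015,-0.036,0,0],[0.0,-0.015,-0.036,0,0],[0.0,-0.015,-0.036,0,0],[0.0,-0.015,-0.036,0,0],[0.0,-0.015,-0.036,0,0],[0.0,-0.015,-0.036,0,0],[0.0,-0.015,-0.036,0,0],[0.0,-0.015,-0.036,0,0]]])

```text
t: 1.73
ee_pos: [0.4424, 0.1893, 0.421]
orientation: [0.003, 3.141, 0.001]
force: [0.1, 0.4, 0.5]
finger_gap: 0.0468
grasp_force: 0.0
```

>>> send_rows(increments=[[[0.0,-0.015,-0.036,0,0],[0.0,-0.015,-0.036,0,0],[0.0,-0.015,-0.036,0,0],[0.0,-0.012,-0.033,0,0],[0.0,0,0,0,0],[0.0,0,0,0,0]]])

```text
t: 2.23
ee_pos: [0.4993, 0.0478, 0.4206]
orientation: [-0.012, -3.142, 0.001]
force: [0.4, 1.1, -0.4]
finger_gap: 0.0466
grasp_force: 0.0
```

Run:
```python
from h import *
o=robot.get_obs();print(o["t"],o["ee_pos"],o["orientation"],o["joint_pos"],o["finger_gap"],o["force"])
im=robot.grab_frame("wrist"); cv2.imwrite("pics/w1.png",im[:,:,::-1]);c=cam("wrist",o)
for l in ["nut_left_hub","weight","canner"]:
    for d in robot.outline_of("wrist",l)[:5]: print(l,round(d["score"],2),d["at"],d["pixels"].sum(),ray(c,d["at"][1],d["at"][0],.21).round(3))
```

```text
2.2333 [0.49926775 0.04779919 0.42061419] [-1.15365707e-02 -3.14150000e+00  7.01598516e-04] [-0.22708045  0.24765396  0.11851425  1.50611185 -0.02902696  1.38969182
  1.45653511] 0.046575457408885995 [ 0.36443724  1.12431959 -0.354056  ]
nut_left_hub 0.62 [276.0, 454.3] 580 [0.566 0.184 0.21 ]
weight 0.62 [216.2, 339.2] 690 [0.5  0.06 0.21]
weight 0.38 [382.8, 314.3] 705 [0.698 0.031 0.21 ]
canner 0.18 [126.0, 231.3] 3190 [ 0.41  -0.045  0.21 ]
```

View pics/w1.png

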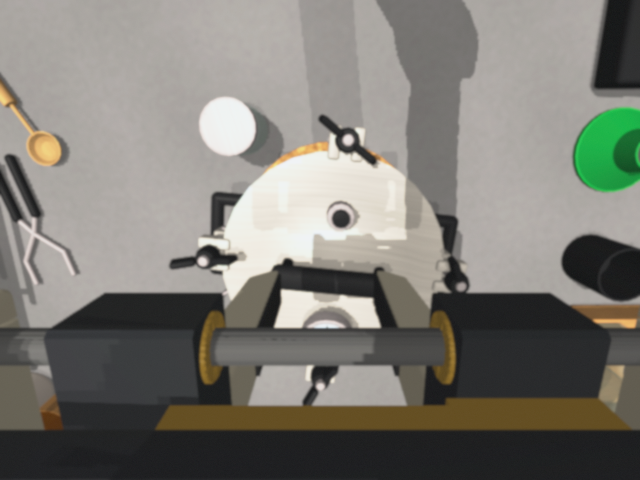

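The wrist view shows the front nut bolt at (347,139), back at (320,377), right at (204,261) with its wings along (172,264)-(238,256), left at about (460,285) partly behind the gripper, and the weight at (341,217).

Run:
```python
from h import *
c=cam("wrist")
P={n:ray(c,*uv,z) for n,uv,z in [("F",(347,139),.212),("B",(320,377),.212),("R",(204,261),.212),("L",(460,285),.212),("W",(341,217),.241)]}
for n in P: print(n,P[n].round(4))
M=(P["F"]+P["B"])/2;d=P["B"]-P["F"];print("mid",M,np.linalg.norm(d[:2]),np.degrees(np.arctan2(d[1],d[0])))
d=P["L"]-P["R"];print((P["L"]+P["R"])/2,np.linalg.norm(d[:2]),np.degrees(np.arctan2(d[1],d[0])))
a,b=ray(c,172,264,.217),ray(c,238,256,.217);print("Rwing",np.linalg.norm(a-b),np.degrees(np.arctan2(*(b-a)[[1,0]])))
im=cv2.imread("pics/w1.png");crop=np.hstack([cv2.resize(im[225:300,415:515],None,fx=4,fy=4,interpolation=3),cv2.resize(im[225:300,155:255],None,fx=4,fy=4,interpolation=3)])
cv2.imwrite("pics/c1.png",crop)
```

```text
F [0.4218 0.0711 0.212 ]
B [0.6886 0.0439 0.212 ]
R [ 0.5471 -0.0791  0.212 ]
L [0.574 0.196 0.212]
W [0.4937 0.0649 0.241 ]
mid [0.55520603 0.05747721 0.212     ] 0.26819809615264323 -5.827967665646277
[0.56054438 0.05841461 0.212     ] 0.2764031917861326 84.41750714443828
Rwing 0.07049761661693636 97.25572974143611
```

View pics/c1.png

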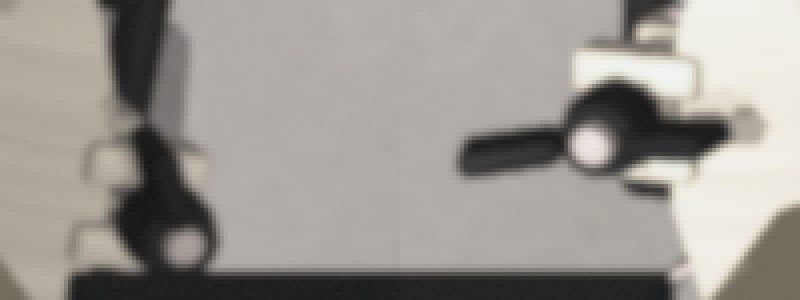

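>>> send_rows(increments=[[[-0.1,-0.0153,0.0298,0,0],[-0.1,-0.0153,0.0298,0,0],[-0.1,-0.0153,0.0298,0,0],[-0.1,-0.0153,0.0298,0,0],[-0.1,-0.0153,0.0298,0,0],[-0.1,0,0,0.035,-0.11],[-0.1,0,0,0.035,-0.11],[-0.1,0,0,0.035,-0.11]]])

```text
t: 3.1
ee_pos: [0.5752, 0.202, 0.3146]
orientation: [-0.529, 3.095, 0.002]
force: [0.2, 0.2, -0.7]
finger_gap: 0.0416
grasp_force: 0.0
```

>>> send_rows(increments=[[[-0.1,0,0,0.03,-0.11],[-0.1,0,0,0.02,0],[-0.1,0,0,0.005,0],[-0.1,0,0,0,0]]])

```text
t: 3.43
ee_pos: [0.5744, 0.2001, 0.2592]
orientation: [0.685, -3.062, -0.0]
force: [0.9, -0.0, 0.2]
finger_gap: 0.0416
grasp_force: 0.0
```

Run:
```python
from h import *
o=robot.get_obs();print(o["t"],o["ee_pos"],Ro.from_rotvec(o["orientation"]).as_matrix().round(3),o["joint_pos"],o["finger_gap"],o["force"])
im=robot.grab_frame("wrist");c=cam("wrist",o)
for p in [(.576,.197,.214)]: q=proj(c,p);cv2.circle(im,(int(q[0]),int(q[1])),4,(255,0,0),1)
cv2.imwrite("pics/w2.png",im[:,:,::-1])
```

```text
3.4333 [0.57444412 0.20013522 0.25923807] [[-0.905 -0.426 -0.004]
 [-0.426  0.905 -0.001]
 [ 0.003  0.001 -1.   ]] [-0.34733992  0.52948754 -0.03853481  1.51438753  0.02105815  1.10166275
  1.62069837] 0.0415508991548087 [ 0.89324867 -0.0409983   0.18496837]
```

View pics/w2.png

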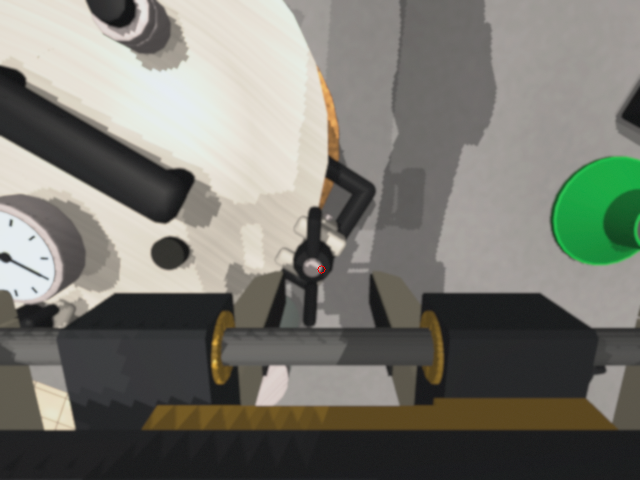

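The bolt end shows at (312,267), about 9 px left of my estimate (321,268). The wings run vertically in the image, square to the finger line.

Run:
```python
from h import *
o=robot.get_obs();c=cam("wrist",o);R=Ro.from_rotvec(o["orientation"]).as_matrix()
p=ray(c,312,267,.212);print(p,R.T@(p-o["ee_pos"]))
for z in(.242,.212):print(proj(c,[*o["ee_pos"][:2],z]))
```

```text
[0.579432   0.19178233 0.212     ] [ 0.00014835 -0.0093492   0.0490844 ]
[327.87857132 286.4986267 ]
[327.74592007 267.21166916]
```

>>> send_rows(increments=[[[-0.1,0,-0.008,0,0],[-0.1,0,0,0,0],[-0.1,0,0,0.02,0],[-0.1,0,0,0.018,0],[-0.1,0,0,0,0]]])

```text
t: 3.9
ee_pos: [0.5779, 0.1908, 0.2207]
orientation: [0.681, -3.062, 0.001]
force: [0.3, 0.5, -0.9]
finger_gap: 0.042
grasp_force: 0.0
```

Centred and clear of contact. Turning clockwise (+z of the tool).

>>> send_rows(increments=[[[-0.1,0,0,0,0.12],[-0.1,0,0,0,0.12],[-0.1,0,0,0,0.12],[-0.1,0,0,0,0.12],[-0.1,0,0,0,0.12],[-0.1,0,0,0,0.12],[-0.1,0,0,0,0.12],[-0.1,0,0,0,0.12]]])

```text
t: 4.57
ee_pos: [0.5801, 0.1921, 0.2248]
orientation: [0.819, 3.03, 0.003]
force: [-0.6, 0.1, -0.0]
finger_gap: 0.042
grasp_force: 0.0
```

>>> send_rows(increments=[[[-0.1,0,0,0,0.12],[-0.1,0,0,0,0.12],[-0.1,0,0,0,0.12],[-0.1,0,0,0,0.12],[-0.1,0,0,0,0.12],[-0.1,0,0,0,0.12],[-0.1,0,0,0,0.12],[-0.1,0,0,0,0.12]]])

```text
t: 5.23
ee_pos: [0.5798, 0.1918, 0.2245]
orientation: [2.126, 2.312, 0.003]
force: [-1.0, -1.3, -1.7]
finger_gap: 0.0415
grasp_force: 0.3
```

Run:
```python
from h import *
o=robot.get_obs();print(o["t"],o["ee_pos"],o["joint_pos"].round(3),o["force"].round(2),o["torque"].round(3))
im=robot.grab_frame("wrist");c=cam("wrist",o)
cv2.imwrite("pics/w3.png",im[:,:,::-1])
```

```text
5.2333 [0.5797747  0.19182556 0.22449537] [-0.647  0.6    0.491  1.572 -0.313  1.046  0.013] [-1.04 -1.27 -1.68] [-0.214  0.034  0.048]
```

View pics/w3.png

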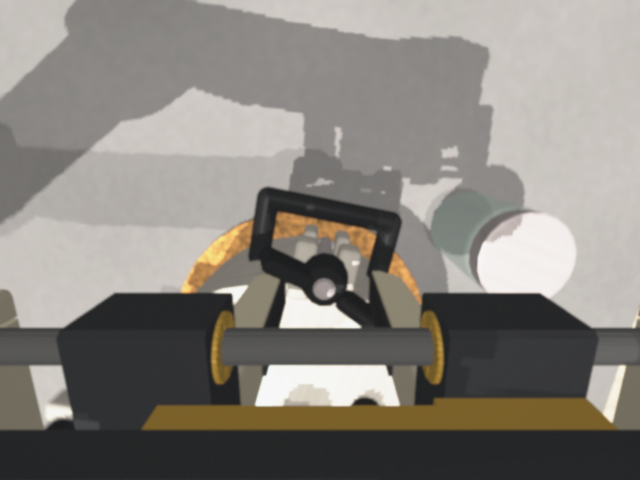

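The fingers have caught the wings, the left wing end at (262,255) resting on the left finger. The bolt at (323,287) stays centred.

>>> send_rows(increments=[[[-0.1,0,0,0.003,0.12],[-0.1,0,0,0,0.12],[-0.1,0,0,0,0.12],[-0.1,0,0,0,0.12],[-0.1,0,0,0,0.12],[-0.1,0,0,0,0.12],[-0.1,0,0,0,0.12],[-0.1,0,0,0,0.12]]])

```text
t: 5.95
ee_pos: [0.5795, 0.1921, 0.2211]
orientation: [-2.952, -1.073, -0.002]
force: [-0.3, -0.8, 0.0]
finger_gap: 0.042
grasp_force: 0.3
```

>>> send_rows(increments=[[[-0.1,0,0,0,0.12],[-0.1,0,0,0,0.12],[-0.1,0,0,0,0.12],[-0.1,0,0,0,0.12],[-0.1,0,0,0,0.12],[-0.1,0,0,0,0.12]]])

```text
t: 6.45
ee_pos: [0.5793, 0.1926, 0.2209]
orientation: [-3.139, 0.034, -0.0]
force: [-0.0, 0.6, -0.8]
finger_gap: 0.042
grasp_force: 0.3
```

Run:
```python
from h import *
o=robot.get_obs();print(o["t"],o["ee_pos"],o["joint_pos"].round(3),o["force"].round(2),o["torque"].round(3))
```

```text
6.45 [0.57930527 0.1925814  0.22090018] [-0.873  0.73   0.95   1.584 -0.635  1.162 -1.376] [-0.02  0.63 -0.76] [-0.064  0.266 -0.059]
```

>>> send_rows(increments=[[[-0.1,0,0,0,0.12],[-0.1,0,0,0,0.12],[-0.1,0,0,0,0.12],[-0.1,0,0,0,0.12],[-0.1,0,0,0,0.12],[-0.1,0,0,0,0.12]]])

```text
t: 6.95
ee_pos: [0.5795, 0.1926, 0.2207]
orientation: [-2.927, 1.138, 0.0]
force: [0.3, -1.5, -0.7]
finger_gap: 0.0419
grasp_force: 0.3
```

Run:
```python
from h import *
o=robot.get_obs();print(o["t"],o["ee_pos"],o["orientation"],o["joint_pos"].round(3),o["force"].round(2),o["torque"].round(3))
```

```text
6.95 [0.57947089 0.19257908 0.22073251] [-2.92650380e+00  1.13761823e+00  3.32644655e-04] [-0.938  0.812  1.135  1.585 -0.768  1.249 -1.979] [ 0.33 -1.51 -0.72] [-0.029  0.192  0.031]
```

>>> send_rows(increments=[[[-0.1,0,0,0,-0.08],[-0.1,0,0,-0.035,0],[-0.1,0,0,0,-0.12],[-0.1,0,0,0,-0.12],[-0.1,0,0,0,-0.12],[-0.1,0,0,0,-0.12],[-0.1,0,0,0,-0.12],[-0.1,0,0,0,-0.12]]])

```text
t: 7.62
ee_pos: [0.5797, 0.1925, 0.2561]
orientation: [-3.138, -0.11, -0.003]
force: [0.0, 0.0, 0.2]
finger_gap: 0.0419
grasp_force: 0.0
```

>>> send_rows(increments=[[[-0.1,0,0,0,-0.12],[-0.1,0,0,0,-0.12],[-0.1,0,0,0,-0.12],[-0.1,0,0,0,-0.12],[-0.1,0,0,0,-0.12],[-0.1,0,0,0,-0.12],[-0.1,0,0,0,-0.12],[-0.1,0,0,0,-0.12]]])

```text
t: 8.28
ee_pos: [0.5797, 0.1924, 0.2563]
orientation: [-2.734, -1.546, -0.004]
force: [0.6, -0.0, 0.4]
finger_gap: 0.0419
grasp_force: 0.0
```

>>> send_rows(increments=[[[-0.1,0,0,0,-0.12],[-0.1,0,0,0,-0.12],[-0.1,0,0,0,-0.12],[-0.1,0,0,0,-0.12],[-0.1,0,0,0,-0.12],[-0.1,0,0,0,-0.12],[-0.1,0,0,0,-0.12],[-0.1,0,0,0,-0.12]]])

```text
t: 8.95
ee_pos: [0.5798, 0.1922, 0.2564]
orientation: [1.712, 2.633, 0.004]
force: [-0.4, -0.7, -0.9]
finger_gap: 0.0419
grasp_force: 0.0
```

>>> send_rows(increments=[[[-0.1,0,0,0,-0.12],[-0.1,0,0,0,-0.12],[-0.1,0,0,0,-0.12],[-0.1,0,0,0,-0.12],[-0.1,0,0,0,-0.12],[-0.1,0,0,0,-0.12],[-0.1,0,0,0,-0.12],[-0.1,0,0,0,0]]])

```text
t: 9.62
ee_pos: [0.5799, 0.1917, 0.2564]
orientation: [0.497, 3.1, 0.003]
force: [-1.1, 0.2, -0.6]
finger_gap: 0.042
grasp_force: 0.0
```

Run:
```python
from h import *
o=robot.get_obs();print(o["t"],o["ee_pos"],o["orientation"],o["joint_pos"].round(3),o["force"].round(2),o["torque"].round(3))
im=robot.grab_frame("wrist");c=cam("wrist",o)
cv2.imwrite("pics/w4.png",im[180:420,200:460,::-1])
```

```text
9.6167 [0.57988714 0.19173766 0.25644561] [4.96807876e-01 3.09973588e+00 2.90066056e-03] [-0.475  0.538  0.198  1.522 -0.115  1.09   1.001] [-1.14  0.23 -0.57] [-0.003 -0.009 -0.045]
```

View pics/w4.png

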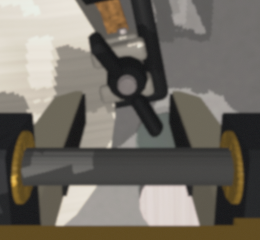

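The wings run from (95,40) to (155,130) in the crop, clear of both fingers, as predicted. Next I drop down and stroke again in shorter calls, because the stop may come.

>>> send_rows(increments=[[[-0.1,0,0,0.02,0],[-0.1,0,0,0.017,0],[-0.1,0,0,0,0.12],[-0.1,0,0,0,0.12],[-0.1,0,0,0,0.12],[-0.1,0,0,0,0.12],[-0.1,0,0,0,0.12],[-0.1,0,0,0,0.12]]])

```text
t: 10.33
ee_pos: [0.5793, 0.1921, 0.2184]
orientation: [1.573, 2.719, 0.001]
force: [0.3, -0.5, -0.6]
finger_gap: 0.0417
grasp_force: 0.3
```

>>> send_rows(increments=[[[-0.1,0,0,0,0.12],[-0.1,0,0,0,0.12],[-0.1,0,0,0,0.12],[-0.1,0,0,0,0.12]]])

```text
t: 10.67
ee_pos: [0.5792, 0.1918, 0.2183]
orientation: [2.175, 2.267, 0.0]
force: [-0.7, -1.9, -0.7]
finger_gap: 0.0421
grasp_force: 0.3
```

```bash
cat > s.py <<'E'
from h import *
o=robot.get_obs();R=Ro.from_rotvec(o["orientation"]).as_matrix()
print(o["t"],o["ee_pos"].round(4),"yaw y-axis",np.degrees(np.arctan2(R[1,1],R[0,1])).round(1),o["joint_pos"].round(2),o["force"].round(1),o["torque"].round(2),o["grasp_force"])
E
python3 s.py
```

```text
10.6667 [0.5792 0.1918 0.2183] yaw y-axis 2.4 [-0.67  0.61  0.53  1.58 -0.34  1.04 -0.  ] [-0.7 -1.9 -0.7] [-0.18  0.13  0.02] 0.32219519605860114
```

>>> send_rows(increments=[[[-0.1,0,0,0,0.12],[-0.1,0,0,0,0.12],[-0.1,0,0,0,0.12],[-0.1,0,0,0,0.12]]])

```text
t: 11.0
ee_pos: [0.5792, 0.1919, 0.2183]
orientation: [2.651, 1.685, 0.001]
force: [0.0, -0.4, -0.2]
finger_gap: 0.0419
grasp_force: 0.3
```

```bash
python3 s.py
```

```text
11.0 [0.5792 0.1919 0.2183] yaw y-axis -25.1 [-0.74  0.64  0.66  1.58 -0.43  1.07 -0.4 ] [ 0.  -0.4 -0.2] [-0.2   0.19  0.03] 0.29261277755722404
```

>>> send_rows(increments=[[[-0.1,0,0,0,0.12],[-0.1,0,0,0,0.12],[-0.1,0,0,0,0.12],[-0.1,0,0,0,0.12]]])

```text
t: 11.33
ee_pos: [0.5791, 0.1921, 0.2184]
orientation: [-2.975, -1.007, -0.001]
force: [-0.6, -1.2, -0.5]
finger_gap: 0.042
grasp_force: 0.3
```

```bash
python3 s.py
```

```text
11.3333 [0.5791 0.1921 0.2184] yaw y-axis -52.6 [-0.81  0.68  0.79  1.59 -0.53  1.1  -0.8 ] [-0.6 -1.2 -0.5] [-0.17  0.27 -0.02] 0.27218325762078166
```

>>> send_rows(increments=[[[-0.1,0,0,0,0.12],[-0.1,0,0,0,0.12],[-0.1,0,0,0,0.12],[-0.1,0,0,0,0.12]]])

```text
t: 11.67
ee_pos: [0.579, 0.1924, 0.2183]
orientation: [-3.129, -0.271, -0.0]
force: [-0.5, -0.4, -0.9]
finger_gap: 0.0419
grasp_force: 0.3
```

```bash
python3 s.py
```

```text
11.6667 [0.579  0.1924 0.2183] yaw y-axis -80.1 [-0.86  0.72  0.92  1.59 -0.62  1.15 -1.19] [-0.5 -0.4 -0.9] [-0.07  0.31  0.01] 0.25999272940680385
```

>>> send_rows(increments=[[[-0.1,0,0,0,0.12],[-0.1,0,0,0,0.12],[-0.1,0,0,0,0.12],[-0.1,0,0,0,0.12]]])

```text
t: 12.0
ee_pos: [0.579, 0.1928, 0.2182]
orientation: [-3.104, 0.479, 0.0]
force: [-0.8, -0.6, -0.0]
finger_gap: 0.0418
grasp_force: 0.3
```

```bash
python3 s.py
```

```text
12.0 [0.579  0.1928 0.2182] yaw y-axis -107.6 [-0.91  0.78  1.05  1.59 -0.71  1.2  -1.59] [-0.8 -0.6 -0. ] [0.03 0.33 0.02] 0.257510044175433
```

>>> send_rows(increments=[[[-0.1,0,0,0,0.12],[-0.1,0,0,0,0.12],[-0.1,0,0,0,0.12],[-0.1,0,0,0,0.12],[-0.1,0,0,0,0.12]]])

```text
t: 12.42
ee_pos: [0.5793, 0.1924, 0.2182]
orientation: [-2.824, 1.375, -0.001]
force: [-0.3, -0.6, -1.3]
finger_gap: 0.0417
grasp_force: 0.3
```

```bash
python3 s.py
```

```text
12.4167 [0.5793 0.1924 0.2182] yaw y-axis -141.9 [-0.96  0.85  1.2   1.59 -0.82  1.28 -2.1 ] [-0.3 -0.6 -1.3] [-0.05  0.14 -0.  ] 0.34185318322670355
```

>>> send_rows(increments=[[[-0.1,0,0,0,-0.08],[-0.1,0,0,-0.036,0],[-0.1,0,0,0,-0.12],[-0.1,0,0,0,-0.12],[-0.1,0,0,0,-0.12],[-0.1,0,0,0,-0.12],[-0.1,0,0,0,-0.12],[-0.1,0,0,0,-0.12]]])

```text
t: 13.08
ee_pos: [0.5794, 0.1926, 0.2545]
orientation: [-3.137, 0.149, -0.002]
force: [-0.1, 0.1, -0.4]
finger_gap: 0.0412
grasp_force: 0.0
```

>>> send_rows(increments=[[[-0.1,0,0,0,-0.12],[-0.1,0,0,0,-0.12],[-0.1,0,0,0,-0.12],[-0.1,0,0,0,-0.12],[-0.1,0,0,0,-0.12],[-0.1,0,0,0,-0.12],[-0.1,0,0,0,-0.12],[-0.1,0,0,0,-0.12]]])

```text
t: 13.75
ee_pos: [0.5794, 0.1924, 0.2545]
orientation: [-2.852, -1.316, -0.002]
force: [0.3, -0.5, -0.1]
finger_gap: 0.042
grasp_force: 0.0
```

>>> send_rows(increments=[[[-0.1,0,0,0,-0.12],[-0.1,0,0,0,-0.12],[-0.1,0,0,0,-0.12],[-0.1,0,0,0,-0.12],[-0.1,0,0,0,-0.12],[-0.1,0,0,0,-0.12],[-0.1,0,0,0,-0.12],[-0.1,0,0,0,-0.12]]])

```text
t: 14.42
ee_pos: [0.5794, 0.1922, 0.2546]
orientation: [1.922, 2.484, 0.002]
force: [-0.0, -0.6, 0.1]
finger_gap: 0.0419
grasp_force: 0.0
```

>>> send_rows(increments=[[[-0.1,0,0,0,-0.12],[-0.1,0,0,0,-0.12],[-0.1,0,0,0,-0.12],[-0.1,0,0,0,-0.12],[-0.1,0,0,0,-0.12],[-0.1,0,0,0,-0.12],[-0.1,0,0,0,-0.12],[-0.1,0,0,0,0]]])

```text
t: 15.08
ee_pos: [0.5795, 0.1918, 0.2546]
orientation: [0.749, 3.05, 0.002]
force: [-0.8, -0.5, -0.4]
finger_gap: 0.0418
grasp_force: 0.0
```

>>> send_rows(increments=[[[-0.1,0,0,0.02,0],[-0.1,0,0,0.016,0],[-0.1,0,0,0,0.12],[-0.1,0,0,0,0.12],[-0.1,0,0,0,0.12],[-0.1,0,0,0,0.12]]])

```text
t: 15.58
ee_pos: [0.5793, 0.1922, 0.2181]
orientation: [1.468, 2.777, 0.001]
force: [0.4, 1.0, -0.5]
finger_gap: 0.0416
grasp_force: 0.3
```

```bash
python3 s.py
```

```text
15.5833 [0.5793 0.1922 0.2181] yaw y-axis 34.3 [-0.59  0.59  0.39  1.58 -0.26  1.02  0.47] [ 0.4  1.  -0.5] [0.03 0.05 0.04] 0.29212085413746536
```

Contact again. I'll continue in short strokes and watch for the stop.

>>> send_rows(increments=[[[-0.1,0,0,0,0.12],[-0.1,0,0,0,0.12],[-0.1,0,0,0,0.12]]])

```text
t: 15.83
ee_pos: [0.5793, 0.1919, 0.2181]
orientation: [1.941, 2.47, 0.001]
force: [-0.1, -0.9, -0.0]
finger_gap: 0.0419
grasp_force: 0.3
```

```bash
python3 s.py
```

```text
15.8333 [0.5793 0.1919 0.2181] yaw y-axis 13.7 [-0.65  0.61  0.49  1.58 -0.32  1.03  0.17] [-0.1 -0.9 -0. ] [-0.23  0.09  0.04] 0.31813155772397295
```

>>> send_rows(increments=[[[-0.1,0,0,0,0.12],[-0.1,0,0,0,0.12],[-0.1,0,0,0,0.12]]])

```text
t: 16.08
ee_pos: [0.5791, 0.1918, 0.2181]
orientation: [2.352, 2.082, 0.0]
force: [-0.1, -0.9, -0.6]
finger_gap: 0.0419
grasp_force: 0.3
```

```bash
python3 s.py
```

```text
16.0833 [0.5791 0.1918 0.2181] yaw y-axis -7.0 [-0.7   0.63  0.59  1.58 -0.39  1.05 -0.12] [-0.1 -0.9 -0.6] [-0.26  0.09  0.06] 0.3101268969476223
```

>>> send_rows(increments=[[[-0.1,0,0,0,0.12],[-0.1,0,0,0,0.12],[-0.1,0,0,0,0.12]]])

```text
t: 16.33
ee_pos: [0.5791, 0.1919, 0.2181]
orientation: [2.687, 1.628, 0.0]
force: [-0.8, -1.1, -0.8]
finger_gap: 0.0421
grasp_force: 0.3
```

```bash
python3 s.py
```

```text
16.3333 [0.5791 0.1919 0.2181] yaw y-axis -27.6 [-0.76  0.65  0.69  1.58 -0.46  1.07 -0.42] [-0.8 -1.1 -0.8] [-0.22  0.13 -0.05] 0.28996012872084975
```

>>> send_rows(increments=[[[-0.1,0,0,0,0.12],[-0.1,0,0,0,0.12],[-0.1,0,0,0,0.12]]])

```text
t: 16.58
ee_pos: [0.5784, 0.1916, 0.2181]
orientation: [2.932, 1.126, -0.003]
force: [-2.9, -1.8, 0.3]
finger_gap: 0.042
grasp_force: 30.2
```

```bash
python3 s.py
```

```text
16.5833 [0.5784 0.1916 0.2181] yaw y-axis -48.0 [-0.81  0.68  0.79  1.59 -0.52  1.1  -0.72] [-2.9 -1.8  0.3] [-0.48  0.53  1.49] 30.178582817316055
```

Grasp force jumped to 30 N and the moment to 1.5 N m at about 7.9 rad, so the left nut is home. I'll back off and go to the right nut.

>>> send_rows(increments=[[[-0.1,0,0,0,-0.12],[-0.1,0,0,0,-0.12],[-0.1,0,0,-0.04,-0.12],[-0.1,0,0,-0.04,-0.12],[-0.1,0,0,0,-0.12],[-0.1,0,0,0,-0.12],[-0.1,0,0,0,-0.12],[-0.1,0,0,0,-0.12]]])

```text
t: 17.25
ee_pos: [0.5792, 0.1923, 0.2986]
orientation: [2.071, 2.362, 0.003]
force: [-0.9, 0.8, 0.6]
finger_gap: 0.0416
grasp_force: 0.0
```

>>> send_rows(increments=[[[-0.1,-0.039,-0.009,0,0],[-0.1,-0.039,-0.009,0,0],[-0.1,-0.039,-0.009,0,0],[-0.1,-0.039,-0.009,0,0],[-0.1,-0.039,-0.009,0,0],[-0.1,-0.039,-0.009,0,0],[-0.1,-0.039,-0.009,0,0],[-0.1,0,0,0,0]]])

```text
t: 17.92
ee_pos: [0.5494, -0.0986, 0.2995]
orientation: [2.093, 2.334, -0.007]
force: [-0.5, -1.5, 0.4]
finger_gap: 0.0417
grasp_force: 0.0
```

```bash
python3 s.py
python3 - <<'E'
from h import *
o=robot.get_obs()
im=robot.grab_frame("wrist");c=cam("wrist",o)
q=proj(c,(.550,-.086,.212)).astype(int);print(q);cv2.circle(im,(int(q[0]),int(q[1])),4,(255,0,0),1)
cv2.imwrite("pics/w5.png",im[:,:,::-1])
E
```

```text
17.9167 [ 0.5494 -0.0986  0.2995] yaw y-axis 6.2 [-0.26  0.46  0.61  1.61 -0.28  1.15  0.52] [-0.5 -1.5  0.4] [-0.09  0.06 -0.05] 0.0
[329 229]
```

View pics/w5.png

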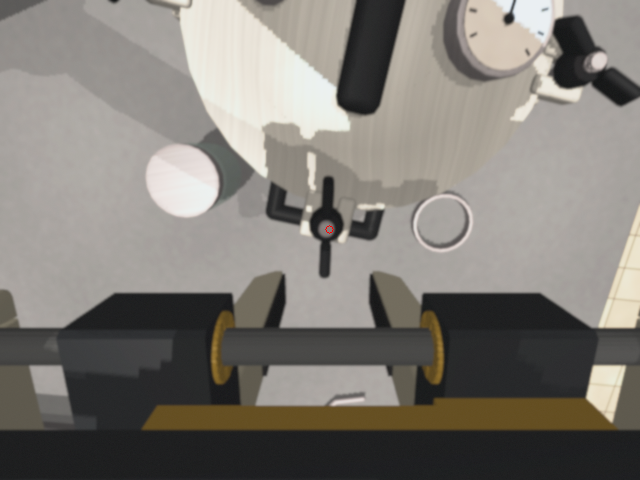

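The right bolt shows at (326,228), within 3 px of the prediction (329,229), with its wings along the tool's x. I'll let the arm settle before the drop.

>>> send_rows(increments=[[[-0.1,0,0,0,0],[-0.1,0,0,0,0]]])

```text
t: 18.13
ee_pos: [0.5523, -0.0851, 0.2977]
orientation: [-2.072, -2.36, -0.002]
force: [0.4, 0.1, -0.3]
finger_gap: 0.0415
grasp_force: 0.0
```

>>> send_rows(increments=[[[-0.1,0,-0.003,0.03,0],[-0.1,0,0,0.025,0],[-0.1,0,0,0.02,0],[-0.1,0,0,0.004,0],[-0.1,0,0,0,0.06]]])

```text
t: 18.55
ee_pos: [0.5484, -0.085, 0.2173]
orientation: [-2.139, -2.296, 0.002]
force: [-0.3, -0.3, -0.3]
finger_gap: 0.0417
grasp_force: 0.0
```

>>> send_rows(increments=[[[-0.1,0,0,0,0.12],[-0.1,0,0,0,0.12],[-0.1,0,0,0,0.12],[-0.1,0,0,0,0.12],[-0.1,0,0,0,0.12],[-0.1,0,0,0,0.12],[-0.1,0,0,0,0.12],[-0.1,0,0,0,0.12]]])

```text
t: 19.22
ee_pos: [0.5498, -0.0856, 0.2196]
orientation: [-2.963, -1.043, -0.002]
force: [-0.2, -1.2, -0.7]
finger_gap: 0.042
grasp_force: 0.3
```

>>> send_rows(increments=[[[-0.1,0,0,0,0.12],[-0.1,0,0,0,0.12],[-0.1,0,0,0,0.12],[-0.1,0,0,0,0.12]]])

```text
t: 19.55
ee_pos: [0.5495, -0.0856, 0.2194]
orientation: [-3.126, -0.308, -0.001]
force: [-0.8, -0.0, -0.1]
finger_gap: 0.0414
grasp_force: 0.3
```

```bash
python3 s.py
python3 - <<'E'
from h import *
im=robot.grab_frame("wrist");cv2.imwrite("pics/w6.png",im[180:420,200:460,::-1])
E
```

```text
19.55 [ 0.5495 -0.0856  0.2194] yaw y-axis -78.7 [-0.47  0.66  0.99  1.74 -0.62  1.09 -0.64] [-0.8 -0.  -0.1] [-0.12  0.3   0.01] 0.25381481973454356
```

View pics/w6.png

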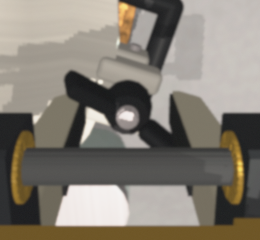

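The left wing is caught by the left finger at crop (75,85), and the bolt is centred.

>>> send_rows(increments=[[[-0.1,0,0,0,0.12],[-0.1,0,0,0,0.12],[-0.1,0,0,0,0.12],[-0.1,0,0,0,0.12],[-0.1,0,0,0,0.12],[-0.1,0,0,0,0.12],[-0.1,0,0,0,0.12],[-0.1,0,0,0,0.12]]])

```text
t: 20.27
ee_pos: [0.5495, -0.0856, 0.219]
orientation: [-2.916, 1.166, 0.001]
force: [-0.3, -0.4, -0.1]
finger_gap: 0.0419
grasp_force: 0.3
```

```bash
python3 s.py
```

```text
20.2667 [ 0.5495 -0.0856  0.219 ] yaw y-axis -133.6 [-0.55  0.78  1.23  1.74 -0.79  1.21 -1.43] [-0.3 -0.4 -0.1] [ 0.07  0.21 -0.  ] 0.2918419777415693
```

>>> send_rows(increments=[[[-0.1,0,0,0,-0.08],[-0.1,0,0,-0.036,0],[-0.1,0,0,0,-0.12],[-0.1,0,0,0,-0.12],[-0.1,0,0,0,-0.12],[-0.1,0,0,0,-0.12],[-0.1,0,0,0,-0.12],[-0.1,0,0,0,-0.12]]])

```text
t: 20.93
ee_pos: [0.5496, -0.0859, 0.2554]
orientation: [-3.14, -0.08, -0.002]
force: [0.7, -0.1, -0.8]
finger_gap: 0.0418
grasp_force: 0.0
```

>>> send_rows(increments=[[[-0.1,0,0,0,-0.12],[-0.1,0,0,0,-0.12],[-0.1,0,0,0,-0.12],[-0.1,0,0,0,-0.12],[-0.1,0,0,0,-0.12],[-0.1,0,0,0,-0.12],[-0.1,0,0,0,-0.12],[-0.1,0,0,0,-0.12]]])

```text
t: 21.6
ee_pos: [0.5496, -0.086, 0.2556]
orientation: [2.749, 1.52, 0.003]
force: [0.6, 0.3, -0.0]
finger_gap: 0.042
grasp_force: 0.0
```

>>> send_rows(increments=[[[-0.1,0,0,0,-0.12],[-0.1,0,0,0,-0.12],[-0.1,0,0,0,-0.12],[-0.1,0,0,0,-0.12],[-0.1,0,0,0,-0.12],[-0.1,0,0,0,-0.12],[-0.1,0,0,0,-0.12],[-0.1,0,0,0,-0.12]]])

```text
t: 22.27
ee_pos: [0.5496, -0.0861, 0.2557]
orientation: [1.736, 2.616, 0.002]
force: [0.3, -0.8, -0.2]
finger_gap: 0.0419
grasp_force: 0.0
```

>>> send_rows(increments=[[[-0.1,0,0,0,-0.12],[-0.1,0,0,0,-0.12],[-0.1,0,0,0,-0.12],[-0.1,0,0,0,-0.12],[-0.1,0,0,0,-0.12],[-0.1,0,0,0,-0.12],[-0.1,0,0,0,-0.12],[-0.1,0,0,0,0]]])

```text
t: 22.93
ee_pos: [0.5495, -0.0866, 0.2557]
orientation: [0.526, 3.095, 0.001]
force: [0.2, -0.5, -0.1]
finger_gap: 0.042
grasp_force: 0.0
```

```bash
python3 s.py
```

```text
22.9333 [ 0.5495 -0.0866  0.2557] yaw y-axis 70.7 [-0.06  0.46  0.27  1.68 -0.14  1.02  1.49] [ 0.2 -0.5 -0.1] [-0.03 -0.03 -0.  ] 0.0
```

>>> send_rows(increments=[[[-0.1,0,0,0.02,0],[-0.1,0,0,0.017,0],[-0.1,0,0,0,0.12],[-0.1,0,0,0,0.12],[-0.1,0,0,0,0.12],[-0.1,0,0,0,0.12],[-0.1,0,0,0,0.12],[-0.1,0,0,0,0.12]]])

```text
t: 23.6
ee_pos: [0.5492, -0.0862, 0.2181]
orientation: [1.599, 2.704, 0.001]
force: [0.8, -0.1, -0.6]
finger_gap: 0.0422
grasp_force: 0.3
```

>>> send_rows(increments=[[[-0.1,0,0,0,0.12],[-0.1,0,0,0,0.12],[-0.1,0,0,0,0.12],[-0.1,0,0,0,0.12],[-0.1,0,0,0,0.12],[-0.1,0,0,0,0.12],[-0.1,0,0,0,0.12],[-0.1,0,0,0,0.12]]])

```text
t: 24.27
ee_pos: [0.5492, -0.0867, 0.2182]
orientation: [2.667, 1.66, 0.001]
force: [-0.3, -0.9, -0.2]
finger_gap: 0.0421
grasp_force: 0.3
```

>>> send_rows(increments=[[[-0.1,0,0,0,0.12],[-0.1,0,0,0,0.12],[-0.1,0,0,0,0.12],[-0.1,0,0,0,0.12],[-0.1,0,0,0,0.12],[-0.1,0,0,0,0.12],[-0.1,0,0,0,0.12]]])

```text
t: 24.85
ee_pos: [0.5491, -0.0864, 0.2182]
orientation: [-3.112, -0.429, -0.001]
force: [-1.0, -0.1, 0.0]
finger_gap: 0.0417
grasp_force: 0.3
```

```bash
python3 s.py
```

```text
24.85 [ 0.5491 -0.0864  0.2182] yaw y-axis -74.3 [-0.46  0.66  0.98  1.74 -0.61  1.08 -0.57] [-1.  -0.1  0. ] [-0.14  0.33 -0.04] 0.26585837127640843
```

>>> send_rows(increments=[[[-0.1,0,0,0,0.12],[-0.1,0,0,0,0.12],[-0.1,0,0,0,0.12],[-0.1,0,0,0,0.12]]])

```text
t: 25.18
ee_pos: [0.5492, -0.0861, 0.2181]
orientation: [-3.124, 0.322, -0.0]
force: [-0.3, -1.6, -0.4]
finger_gap: 0.0419
grasp_force: 0.3
```

```bash
python3 s.py
```

```text
25.1833 [ 0.5492 -0.0861  0.2181] yaw y-axis -101.8 [-0.51  0.72  1.11  1.74 -0.71  1.14 -0.96] [-0.3 -1.6 -0.4] [ 0.03  0.33 -0.01] 0.2517989999614656
```

>>> send_rows(increments=[[[-0.1,0,0,0,0.12],[-0.1,0,0,0,0.12],[-0.1,0,0,0,0.12],[-0.1,0,0,0,0.12]]])

```text
t: 25.52
ee_pos: [0.5488, -0.0855, 0.218]
orientation: [2.964, -1.038, -0.004]
force: [-2.6, -0.5, 1.0]
finger_gap: 0.0423
grasp_force: 67.3
```

```bash
python3 s.py
```

```text
25.5167 [ 0.5488 -0.0855  0.218 ] yaw y-axis -128.6 [-0.55  0.78  1.23  1.74 -0.79  1.21 -1.35] [-2.6 -0.5  1. ] [-0.11  0.72  3.4 ] 67.33677400276065
```

The moment is 3.4 N m at about 4.4 rad, which means the right nut is home. I'll back off, lift clear and check from above.

>>> send_rows(increments=[[[-0.1,0,0,0,-0.12],[-0.1,0,0,0,-0.12],[-0.1,0,0,-0.04,0],[-0.1,0,0,-0.04,0],[-0.1,0,0,-0.04,0],[-0.1,0,0,-0.04,0],[-0.1,0,0,-0.04,0],[-0.1,0,0,0,0]]])

```text
t: 26.18
ee_pos: [0.5509, -0.0894, 0.4264]
orientation: [3.064, -0.685, 0.024]
force: [0.6, -0.9, 0.4]
finger_gap: 0.0419
grasp_force: 0.0
```

```bash
python3 s.py
python3 - <<'E'
from h import *
A=[]
for n in["scene","side"]:
    im=robot.grab_frame(n)[:,:,::-1]; old=cv2.imread(f"pics/{n}0.png")
    y,x=(170,250) if n=="scene" else (165,240)
    A.append(np.hstack([cv2.resize(a[y:y+105,x:x+140],None,fx=2.8,fy=2.8,interpolation=3) for a in(old,im)]))
cv2.imwrite("pics/f.png",np.vstack(A))
E
```

```text
26.1833 [ 0.5509 -0.0894  0.4264] yaw y-axis -115.2 [-0.55  0.56  1.26  1.38 -0.53  1.56 -1.36] [ 0.6 -0.9  0.4] [-0.07  0.14 -0.02] 0.0
```

View pics/f.png

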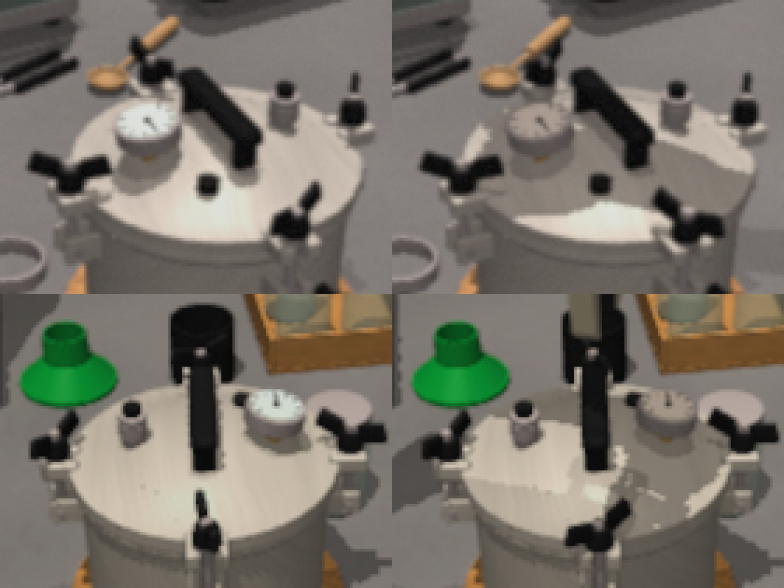

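Before and after: the left and right nuts are now turned and sit low on their lugs. The front and back nuts, the weight and the bystanders look unchanged, and the arm is clear.

>>> send_rows(increments=[[[-0.1,0,0,0,0],[-0.1,0,0,0,0],[-0.1,0,0,0,0],[-0.1,0,0,0,0]]])

```text
t: 26.62
ee_pos: [0.5486, -0.0868, 0.4164]
orientation: [3.066, -0.686, -0.004]
force: [-0.2, -0.4, 0.2]
finger_gap: 0.0415
grasp_force: 0.0
```

```bash
python3 s.py; python3 -c "
from cell import robot
print(robot.sign_off())"
```

```text
26.6167 [ 0.5486 -0.0868  0.4164] yaw y-axis -115.2 [-0.55  0.57  1.25  1.39 -0.54  1.56 -1.36] [-0.2 -0.4  0.2] [-0.    0.13 -0.01] 0.0
the job is handed in; nothing more can be done
None
```

I spun the left and right wing nuts down clockwise to their hard stops and handed the job in at 26.6 s; no verdict came back, but in the last pictures the front and back nuts, the weight and the bystanders in view looked unmoved.

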